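# Weed out the jig slide that binds

## Task

Run the carriage of each of the three jig slides out to its far stop, slowly (a few centimetres a second), feeling for the one that binds part way; do not force or slam any of them. Leave the two sound slides in their cradles with the carriages fully out; lift the one that binds out of its cradle and set it down gently, flat and right way up, in the shallow grey reject tray. Leave everything else on the bench alone.

Things in the scene. Friction and masses are not known exactly. Their poses are not given: they have to be found in the camera images.
- slide_a: Jig slide (all three look alike): aluminium block 150 long (its x), 40 wide (y), 36 high, 0.8 kg, origin at the centre of its underside; loose, in a bench cradle. On top, mid-width, the carriage's black thumb block: 14 along x, 20 along y, 37 to 55 above the underside. The carriage runs along the block's +x, away from the robot. Grip the block across its width at its middle, thumb block between the fingers.
- carriage_a (a joint): Carriage, m: 0 home (near the robot), 0.060 far stop; thumb block centre at x = -30 mm + value in its slide's frame. Starts within 12 mm of home. A sound one needs 1 to 5 N, stays where left and comes up hard at 0.060. One that binds comes up hard at about 0.020 to 0.032. Just one of the three binds; which one changes with each start and cannot be seen.
- cradle_a: Cradle of slide_a, dark steel, fixed: base plate 58 wide, 6 thick (the slide stands on it), -93 to 115 along x from the origin, which is under the slide's middle. Near end wall and sprung far plate, both to 40 above the bench, hold the slide lengthwise; four side lugs to 20 high, 53 to 77 mm from the middle; the middle 100 mm of both sides is open. The slide lifts straight out.
- buffer_a (a joint): Sprung plate at the far end of cradle_a, m: 0 at rest; the slide starts touching it. It gives 1 mm per 2.5 N when the slide is pushed away from the robot and springs back; 0.018 is its limit. Beyond 0.012 (30 N) the slide is being forced.
- slide_b: Jig slide (all three look alike): aluminium block 150 long (its x), 40 wide (y), 36 high, 0.8 kg, origin at the centre of its underside; loose, in a bench cradle. On top, mid-width, the carriage's black thumb block: 14 along x, 20 along y, 37 to 55 above the underside. The carriage runs along the block's +x, away from the robot. Grip the block across its width at its middle, thumb block between the fingers.
- carriage_b (a joint): Carriage, m: 0 home (near the robot), 0.060 far stop; thumb block centre at x = -30 mm + value in its slide's frame. Starts within 12 mm of home. A sound one needs 1 to 5 N, stays where left and comes up hard at 0.060. One that binds comes up hard at about 0.020 to 0.032. Just one of the three binds; which one changes with each start and cannot be seen.
- cradle_b: Cradle of slide_b, dark steel, fixed: base plate 58 wide, 6 thick (the slide stands on it), -93 to 115 along x from the origin, which is under the slide's middle. Near end wall and sprung far plate, both to 40 above the bench, hold the slide lengthwise; four side lugs to 20 high, 53 to 77 mm from the middle; the middle 100 mm of both sides is open. The slide lifts straight out.
- buffer_b (a joint): Sprung plate at the far end of cradle_b, m: 0 at rest; the slide starts touching it. It gives 1 mm per 2.5 N when the slide is pushed away from the robot and springs back; 0.018 is its limit. Beyond 0.012 (30 N) the slide is being forced.
- slide_c: Jig slide (all three look alike): aluminium block 150 long (its x), 40 wide (y), 36 high, 0.8 kg, origin at the centre of its underside; loose, in a bench cradle. On top, mid-width, the carriage's black thumb block: 14 along x, 20 along y, 37 to 55 above the underside. The carriage runs along the block's +x, away from the robot. Grip the block across its width at its middle, thumb block between the fingers.
- carriage_c (a joint): Carriage, m: 0 home (near the robot), 0.060 far stop; thumb block centre at x = -30 mm + value in its slide's frame. Starts within 12 mm of home. A sound one needs 1 to 5 N, stays where left and comes up hard at 0.060. One that binds comes up hard at about 0.020 to 0.032. Just one of the three binds; which one changes with each start and cannot be seen.
- cradle_c: Cradle of slide_c, dark steel, fixed: base plate 58 wide, 6 thick (the slide stands on it), -93 to 115 along x from the origin, which is under the slide's middle. Near end wall and sprung far plate, both to 40 above the bench, hold the slide lengthwise; four side lugs to 20 high, 53 to 77 mm from the middle; the middle 100 mm of both sides is open. The slide lifts straight out.
- buffer_c (a joint): Sprung plate at the far end of cradle_c, m: 0 at rest; the slide starts touching it. It gives 1 mm per 2.5 N when the slide is pushed away from the robot and springs back; 0.018 is its limit. Beyond 0.012 (30 N) the slide is being forced.
- tray: Reject tray, grey plastic, fixed, open: 230 (its x) by 140 (its y), walls 4 thick and 30 high, inner floor 4 above the bench, empty; origin at the centre of its underside. A slide fits lying along the tray's x.
- lug: Bystander: black square tube lug about 100 x 60 x 60 with a round side socket; origin at the middle of its underside; leave it alone.
- tape: Bystander: roll of tape lying flat, 90 across, 24 high; origin at the middle of its underside; leave it alone.
- wrench: Bystander: flat wrench, 150 long; origin at the middle of its underside; leave it alone.
- clamp: Bystander: stepped aluminium plug, 42 across, 55 high; origin at the middle of its underside; leave it alone.
- carton: Bystander: small open carton 120 x 75 x 35; origin at the middle of its underside; leave it alone.
- bottle: Bystander: white plastic bottle, 52 across, 130 high; origin at the middle of its underside; leave it alone.
- stay: Bystander: bent black tube lying down, 220 long, 18 thick; origin at the middle of its underside; leave it alone.
Mind the look-alikes: they are no part of the job. What is shaped like the slide_c but green or yellow is not meant.

How it is judged (in metres and radians):
At the end, for the whole second after the job is handed in: Two slides in their cradles (moved under 12 mm, tilt under 0.05 rad), carriages beyond 54 of 60 mm; the third, which binds, on the tray floor, upright (tilt under 0.1 rad), its middle within 35 mm along and 48 mm across of the tray's middle; all slides at rest (((x of slide_a in the frame of tray between -0.035 and 0.035 m and y of slide_a in the frame of tray between -0.048 and 0.048 m and z of slide_a in the frame of tray below 0.01 m and angle between slide_a's own z axis and vertical below 0.1 rad and value of joint each of carriage_b, carriage_c above 0.054 m and distance of each of slide_b, slide_c from where it was at the start of the episode below 0.012 m and angle between each of slide_b, slide_c's own z axis and vertical below 0.05 rad) or (x of slide_b in the frame of tray between -0.035 and 0.035 m and y of slide_b in the frame of tray between -0.048 and 0.048 m and z of slide_b in the frame of tray below 0.01 m and angle between slide_b's own z axis and vertical below 0.1 rad and value of joint each of carriage_a, carriage_c above 0.054 m and distance of each of slide_a, slide_c from where it was at the start of the episode below 0.012 m and angle between each of slide_a, slide_c's own z axis and vertical below 0.05 rad) or (x of slide_c in the frame of tray between -0.035 and 0.035 m and y of slide_c in the frame of tray between -0.048 and 0.048 m and z of slide_c in the frame of tray below 0.01 m and angle between slide_c's own z axis and vertical below 0.1 rad and value of joint each of carriage_a, carriage_b above 0.054 m and distance of each of slide_a, slide_b from where it was at the start of the episode below 0.012 m and angle between each of slide_a, slide_b's own z axis and vertical below 0.05 rad)) and linear speed of each of slide_a, slide_b, slide_c below 0.02 m/s); the robot touches nothing.
It fails at once if a slide is forced: the sprung plate of its cradle is pushed in by more than 12 mm (30 N) (value of joint any of buffer_a, buffer_b, buffer_c above 0.012 m).
It fails at once if a slide is let fall into the tray: out of the fingers with its underside over 26 mm above the tray's floor ((contact force between the fingers and slide_a below 0.05 N and z of slide_a in the frame of tray above 0.03 m and horizontal distance between slide_a and tray below 0.09 m) or (contact force between the fingers and slide_b below 0.05 N and z of slide_b in the frame of tray above 0.03 m and horizontal distance between slide_b and tray below 0.09 m) or (contact force between the fingers and slide_c below 0.05 N and z of slide_c in the frame of tray above 0.03 m and horizontal distance between slide_c and tray below 0.09 m)).
It fails at once if a bystander is moved by more than 30 mm (distance of any of lug, tape, wrench, clamp, carton, bottle, stay from where it was at the start of the episode above 0.03 m).
It also fails if it takes over 64 s, if anything falls off the work surface, if the arm or the gripper's body presses on something with over 40 N, if the wrist force passes 120 N, or if a joint passes its speed limit or range.

## Robot

A 6-joint arm with a two-finger parallel gripper is mounted at the origin on the work surface. World frame = base frame: x ahead of the robot, y to its left, z up, the work surface at z = 0. Lengths are in mm, angles in degrees, forces in N, time in s.
With the tool pointing down it reaches from about 350 to 925 mm from the base axis. Payload 6.4 kg.
Tool frame: the origin (TCP) lies midway between the tips of the shut fingers; the grasp point (between the pads) lies 19 mm behind it; z points along the fingers, y is the direction in which the jaws open and shut (so a half turn about z gives the same grasp; the last joint's range is limited). The gripper opens to 94 mm and grips with 3 to 60 N. Pads are 16 mm wide; open, the fingers measure 119 mm over their backs; the gripper's body (75 mm by 177 mm) begins 78 mm behind the grasp point.
Start: joints at [-73.917, 14.043, 89.255, -0, 76.702, -9.975], TCP at [285.54, -583.935, 174.655] pointing down, gripper open.
Joint ranges: [-179.41, 179.41], [-58.25, 129.5], [7.25, 145.43], [-54.29, 234.29], [11.92, 165.04], [-157.13, 157.13]. Speed limits (degrees/s): [147.25, 147.25, 180, 180, 180, 180].

## Interface

Orientations are given as a 3x3 rotation matrix whose columns are the frame's x, y, z axes.
In Python, from rig import env gives the robot as it stands.
- The arm moves only by the shell command python3 -m handwheel 'ROWS' [OPENING]. ROWS is JSON, a list that holds one entry, the list of rows, each a list of 4 numbers: the shift along the tool's x, y, z in mm, then the turn about the tool's z in degrees. A call has 1 to 10 rows; each row is the pose to reach, as a shift and turn from the pose measured when the call began, along the tool's axes at that moment; what a row does not reach only later rows make up. A row lasts 1/12 s, in which the tool goes at most 41.7 mm and 7.16 degrees, less where a joint would pass 70% of its speed; a pose out of reach is approached as far as the arm can. A call with a gripper value outside its range is refused whole. OPENING is the finger opening in mm, from 0 to 94, set as the call begins (- or left out, the last holds). The fingers move at their own pace and stop on an object; the grip force is fixed at half the most. Time passes only in rows, so rows that repeat a pose let the fingers close. It gives the time, the measured TCP pose, the force and the opening at its end, in the units of the state.
- env.get_state(): the state, without advancing time (a new reading comes with each control period).
- env.get_image(name): name is "side" or "top"; returns a dict with "color" (384x512x3 uint8, red, green, blue), "z_map" (384x512 float32, mm along the optical axis (not along the pixel's ray), 0 where there is no reading), "fx", "fy", "cx", "cy" (pixels), "world_from_camera" (4x4, takes a point from camera to world coordinates). Camera axes: x right, y down, z forward; pixel columns grow to the right and rows downward; lengths in mm; the calibration is good to about 2 mm. A picture is of the moment at which its call begins.
- env.close_job(): hands the job in, once; it reports no verdict.
The state is a dict: "t": time; "qpos": joint angles; "qvel": joint speeds; "joint_torque": joint torques, N m; "position": TCP position; "orientation": TCP orientation; "contact_force": force on the tool from outside, world axes, zero at the start; "moment": the same for the moment, N m; "opening": finger opening in mm.
Only numpy, scipy, OpenCV 4.12 (cv2) and the standard library are available. Lean on these libraries where they do the work, as an engineer would, in place of code of your own. Each camera call takes 0.05 s, during which the arm holds its last target.

## Working session

There is one attempt and no reset: what is moved stays moved. The work goes in short steps, Python scripts to look and compute and a shell command to move; the robot and the scene stay as the last step left them, time stands still between calls to the robot, and variables do not carry over. Pictures are saved under pics/ and viewed, and the job is handed in when it is done.

```bash
ls; mkdir -p pics
python3 - <<'E'
from rig import env
import cv2,numpy as np
s=env.get_state();print(s)
for n in("top","side"):
    im=env.get_image(n)
    np.savez(f"{n}0.npz",**im)
    cv2.imwrite(f"pics/{n}0.png",im["color"][...,::-1])
    print(n,im["fx"],im["cx"],im["cy"],im["world_from_camera"])
E
```

```text
pics
{'t': 0.0, 'qpos': array([-7.39164860e+01,  1.40836147e+01,  8.93250212e+01, -2.14844595e-03,
        7.67030941e+01, -9.97694849e+00]), 'qvel': array([ 0.09461903,  0.08043296,  0.05183892, -0.02141069, -0.0094803 ,
        0.02954542]), 'joint_torque': array([ 9.17948273e-04, -4.15837991e+01, -3.14598584e+01,  6.85567874e-02,
        3.32336908e-02, -1.28368220e-04]), 'position': array([ 285.34514033, -583.26890397,  173.55003932]), 'orientation': array([[ 8.98327228e-01,  4.39326598e-01, -5.75303392e-04],
       [ 4.39326871e-01, -8.98325346e-01,  1.86361738e-03],
       [ 3.01927066e-04, -1.92688448e-03, -9.99998098e-01]]), 'contact_force': array([-0.90172166, -0.48941484,  0.75381379]), 'moment': array([-0.04152435, -0.0031839 ,  0.01423807]), 'opening': 94.34982646765873}
top 406.7108704377134 256.7983164268963 188.38858447031257 [[-2.62403340e-02 -9.85288056e-01  1.68875374e-01  3.02953527e+02]
 [-9.99618327e-01  2.44021740e-02 -1.29512560e-02 -1.18617571e+01]
 [ 8.63979160e-03 -1.69150764e-01 -9.85552319e-01  1.31611407e+03]
 [ 0.00000000e+00  0.00000000e+00  0.00000000e+00  1.00000000e+00]]
side 391.20433388893974 248.2103189343326 189.4257636862976 [[-7.83906571e-01 -3.11232738e-01  5.37238002e-01 -6.69011272e+01]
 [-6.20854981e-01  3.85360119e-01 -6.82668785e-01  7.14406878e+02]
 [ 5.43877465e-03 -8.68695436e-01 -4.95316726e-01  5.62650289e+02]
 [ 0.00000000e+00  0.00000000e+00  0.00000000e+00  1.00000000e+00]]
```

View pics/top0.png

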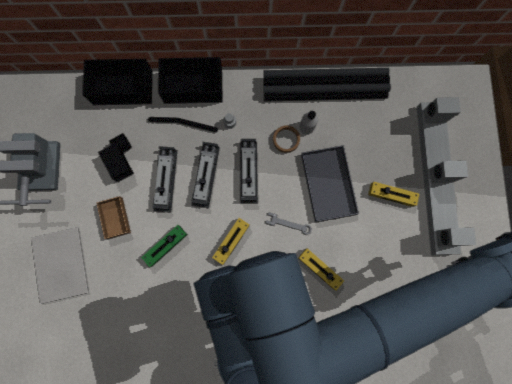

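View pics/side0.png

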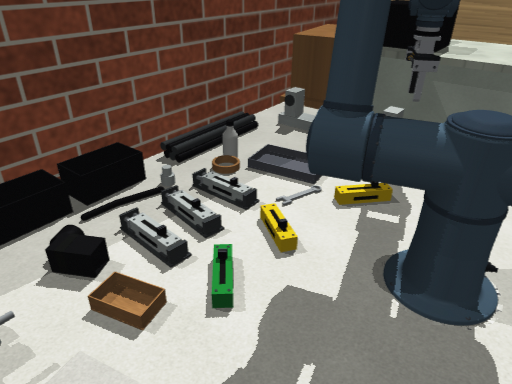

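The top view shows the three grey slides at about (165,180), (206,175) and (249,171). The tray is at (329,184), and the green and yellow look-alikes sit lower in the picture.

```bash
cat > h.py <<'E'
import numpy as np,cv2
def cloud(im):
    z=im["z_map"];v,u=np.mgrid[0:z.shape[0],0:z.shape[1]]
    P=np.stack([(u-im["cx"])/im["fx"]*z,(v-im["cy"])/im["fy"]*z,z],-1)
    W=im["world_from_camera"];Q=P@W[:3,:3].T+W[:3,3]
    Q[z==0]=np.nan
    return Q
E
python3 - <<'E'
from h import *
for n in("top","side"):
    im=dict(np.load(f"{n}0.npz"));Q=cloud(im)
    cv2.imwrite(f"pics/{n}z.png",cv2.resize(im["color"][120:230,140:370] if n=="top" else im["color"][130:270,80:350],None,fx=2.9 ,fy=2.9 ,interpolation=cv2.INTER_CUBIC)[...,::-1])
    if n=="side":
        regs={}
    for name,(u0,v0,u1,v1) in (dict(s1=(148,140,182,216),s2=(188,138,222,212),s3=(236,134,262,208),tray=(298,142,360,226)) if n=="top" else dict(s1=(118,203,190,265),s2=(160,183,222,235),s3=(190,165,258,208))).items():
        R=Q[v0:v1,u0:u1].reshape(-1,3)
        for lab,lo,hi in(("top",36,46),("thumb",54,66),("wall",24,36),("low",-6,12)):
            if name=="tray" and lab not in("wall",): continue
            if name!="tray" and lab in("wall","low"): continue
            S=R[(R[:,2]>lo)&(R[:,2]<hi)]
            if len(S)<3: print(n,name,lab,len(S));continue
            r=cv2.minAreaRect(S[:,:2].astype(np.float32))
            print(n,name,lab,len(S),S.mean(0).round(1),"z",np.median(S[:,2]).round(1),"rect",np.round(r[0],1),np.round(r[1],1),round(r[2],1), "min",S.min(0).round(),S.max(0).round())
E
```

```text
top s1 top 657 [558.3 271.3  40.9] z 41.0 rect [566.5 271.1] [ 48.4 202.5] 85.1 min [466. 239.  36.] [669. 303.  46.]
top s1 thumb 33 [524.1 274.2  60.3] z 60.9 rect [523.8 274.6] [19.4 12.7] 86.6 min [517. 265.  55.] [530. 284.  64.]
top s2 top 624 [571.1 140.3  41.1] z 41.1 rect [577.6 138.3] [ 49.7 201.1] 79.9 min [475.  97.  36.] [679. 180.  46.]
top s2 thumb 27 [546.7 144.   60.2] z 60.2 rect [546.7 144.7] [15.9 13.6] 89.4 min [540. 137.  54.] [553. 153.  65.]
top s3 top 618 [576.8  -1.8  40.9] z 41.0 rect [586.8  -3.4] [ 47.7 197.9] 88.9 min [487. -27.  36.] [686.  22.  46.]
top s3 thumb 28 [547.   -1.9  60. ] z 59.9 rect [546.3  -1.4] [18.9 12.6] 88.6 min [540. -11.  54.] [553.   8.  64.]
top tray wall 318 [ 539.  -265.5   28.6] z 28.4 rect [ 537.7 -263.6] [230.5 141.3] 9.0 min [ 414. -349.   24.] [ 662. -177.   35.]
side s1 top 875 [552.3 267.7  40.1] z 40.3 rect [561.6 220.2] [151.7 204.5] 84.7 min [463. 143.  36.] [669. 305.  46.]
side s1 thumb 52 [523.  275.8  58.8] z 59.6 rect [523.8 274.9] [20.3 13.1] 86.0 min [517. 264.  54.] [531. 285.  62.]
side s2 top 672 [558.2 149.7  40.1] z 40.3 rect [558.3 151.1] [162.5 234.2] 44.9 min [475.  13.  36.] [680. 278.  46.]
side s2 thumb 75 [533.7 207.1  58.7] z 59.3 rect [534.3 209.4] [ 14.6 148.8] 9.9 min [517. 135.  54.] [552. 282.  62.]
side s3 top 560 [570.3  16.4  40. ] z 40.1 rect [588.  63.] [181.9 203.2] 88.8 min [485. -30.  36.] [688. 155.  46.]
side s3 thumb 69 [544.9  82.8  58.7] z 59.3 rect [546.6  73.2] [166.  15.] 89.9 min [539. -10.  54.] [554. 156.  62.]
```

View pics/topz.png

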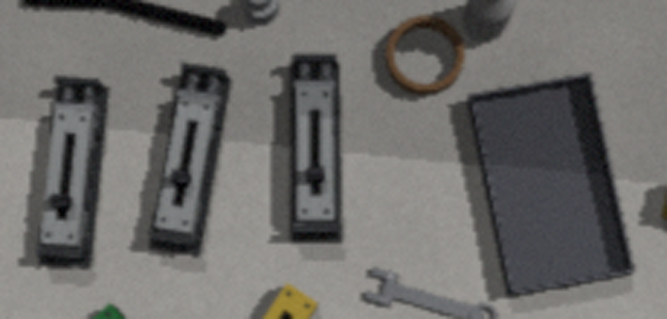

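View pics/sidez.png

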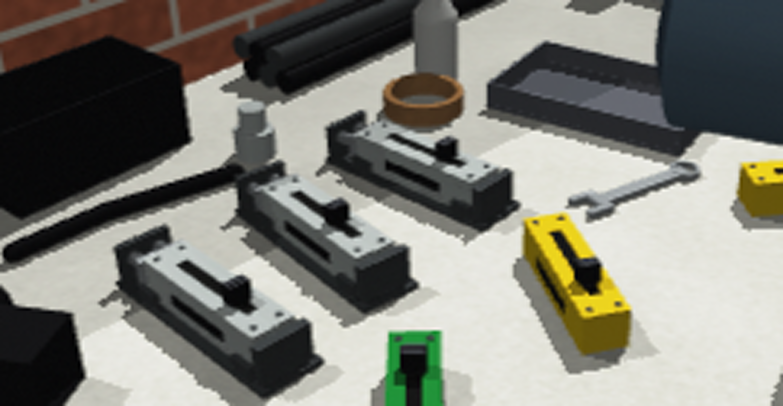

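Run:
```python
from h import *
im=dict(np.load("top0.npz"));Q=cloud(im)
g=im["color"].astype(int).min(-1)
for name,(u0,v0,u1,v1),yaw in (("s1",(148,140,182,216),-4.9),("s2",(188,138,222,212),-10.1),("s3",(236,134,262,208),-1.1)):
    R=Q[v0:v1,u0:u1].reshape(-1,3);G=g[v0:v1,u0:u1].ravel()
    m=(R[:,2]>37)&(R[:,2]<46)
    S=R[m&(G>90)]
    print(np.percentile(G[m],[10,30,50,70,90]))
    r=cv2.minAreaRect(S[:,:2].astype(np.float32)); print(name,len(S),np.round(r[0],1),np.round(r[1],1),round(r[2],1))
    a=np.radians(yaw);X=np.array([np.cos(a),np.sin(a)]);Y=np.array([-X[1],X[0]])
    p=S[:,:2]@X;q=S[:,:2]@Y
    for lo,hi in((0,100),(1,99)):
        cx=np.percentile(p,[lo,hi]);cy=np.percentile(q,[lo,hi]);c=cx.mean()*X+cy.mean()*Y
        print("  ext",np.ptp(cx).round(1),np.ptp(cy).round(1),"c",c.round(1))
    T=R[(R[:,2]>54)&(R[:,2]<66)];t=cv2.minAreaRect(T[:,:2].astype(np.float32))[0]
    d=np.array(t)-c;print("  thumb in slide",(d@X).round(1),(d@Y).round(1))
s=dict(x=1)
```

```text
[ 35.  83. 109. 121. 125.]
s1 417 [558.5 271.8] [ 41.3 156.2] 84.5
  ext 155.9 42.2 c [558.5 271.9]
  ext 153.2 40.5 c [558.3 271.7]
  thumb in slide -34.6 -0.1
[ 37.  85. 107. 121. 126.]
s2 385 [568.8 140.9] [ 40.1 154.1] 79.4
  ext 154.2 40.4 c [568.8 140.8]
  ext 151.0 38.9 c [568.  140.5]
  thumb in slide -21.8 0.4
[ 43.  82. 100. 113. 124.]
s3 349 [577.7  -3.1] [154.9  37.9] 0.1
  ext 154.6 38.6 c [577.8  -2. ]
  ext 150.8 35.5 c [576.3  -3.5]
  thumb in slide -30.0 1.5
```

```bash
cat >> h.py <<'E'
def rel(x,y,z,yaw,say=True):
    from rig import env
    s=env.get_state();R=s["orientation"];p=s["position"]
    d=R.T@(np.array([x,y,z])-p)
    cur=np.degrees(np.arctan2(R[1,0],R[0,0]))
    print("t",round(s["t"],2),"pos",p.round(1),"yaw",cur.round(2),"tilt",R[:,2].round(3),"F",s["contact_force"].round(1),"open",round(s["opening"],1),"q",s["qpos"].round(0))
    print("d",d.round(1),"turn",round(-(yaw-cur),2),"rows>=",np.ceil(np.linalg.norm(d)/41.7),abs(yaw-cur)/7.16)
E
python3 -c "
from h import *
rel(515,-1.5,120,-1)"
```

```text
t 0.1 pos [ 285.4 -583.3  173.7] yaw 26.06 tilt [-0.     0.002 -1.   ] F [0.3 0.  0.6] open 93.9 q [-74.  14.  89.   0.  77. -10.]
d [ 461.9 -421.7   54.5] turn 27.06 rows>= 16.0 3.77913383166445
```

```bash
python3 -m handwheel '[[[15,-14,0,2],[44,-40,0,6],[74,-67,0,10],[103,-94,0,14],[133,-121,0,18],[162,-148,0,22],[191,-175,0,25],[221,-202,0,27],[250,-229,0,27],[280,-256,0,27]]]' 0; python3 -c "
from h import *
rel(515,-1.5,100,-1)"
```

```text
t: 0.93
position: [424.4, -228.3, 173.9]
orientation: [[1.0, -0.017, -0.001], [-0.017, -1.0, 0.002], [-0.001, -0.002, -1.0]]
contact_force: [0.7, -1.2, -0.5]
opening: 30.6
t 0.93 pos [ 424.4 -228.3  173.9] yaw -0.98 tilt [-0.001  0.002 -1.   ] F [ 0.7 -1.2 -0.5] open 30.6 q [-42.  -9. 113.   0.  76.  49.]
d [  86.7 -228.2   74.2] turn 0.02 rows>= 7.0 0.0031363440254467074
```

```bash
python3 -m handwheel '[[[13,-34,10,0],[26,-68,20,0],[39,-102,30,0],[52,-136,40,0],[65,-170,50,0],[76,-200,62,0],[84,-220,70,0],[87,-228,74,0],[87,-228,74,0],[87,-228,74,0]]]' 0; python3 -c "
from h import *
rel(519,-1.5,49,-1)"
```

```text
t: 1.77
position: [515.0, -2.1, 100.1]
orientation: [[1.0, -0.017, -0.001], [-0.017, -1.0, 0.002], [-0.001, -0.002, -1.0]]
contact_force: [0.1, -0.4, 0.4]
opening: 0.6
t 1.77 pos [515.   -2.1 100.1] yaw -0.95 tilt [-0.001  0.002 -1.   ] F [ 0.1 -0.4  0.4] open 0.6 q [-13.   1. 112.   0.  67.  78.]
d [ 4.  -0.6 51.1] turn 0.05 rows>= 2.0 0.006644975043318185
```

```bash
python3 -m handwheel '[[[1,-1,15,0],[2,-1,30,0],[2,-1,42,0],[2,-1,49,0],[2,-1,51,0],[2,-1,51,0],[2,-1,51,0]]]' 0
python3 - <<'E'
from h import *
rel(546,-2,49,-1)
from rig import env
for n in("top","side"):
    im=env.get_image(n); c=im["color"][130:230,200:330] if n=="top" else im["color"][130:240,170:320]
    cv2.imwrite(f"pics/{n}1.png",cv2.resize(c,None,fx=4,fy=4,interpolation=cv2.INTER_CUBIC)[...,::-1])
E
```

```text
t: 2.35
position: [517.4, -1.6, 49.8]
orientation: [[1.0, -0.017, -0.0], [-0.017, -1.0, 0.001], [-0.0, -0.001, -1.0]]
contact_force: [0.9, 0.6, 0.6]
opening: 0.3
t 2.35 pos [517.4  -1.6  49.8] yaw -0.98 tilt [-0.     0.001 -1.   ] F [0.9 0.6 0.6] open 0.3 q [-13.   5. 113.   0.  61.  78.]
d [28.6 -0.1  0.8] turn 0.02 rows>= 1.0 0.002603986626378406
```

View pics/side1.png

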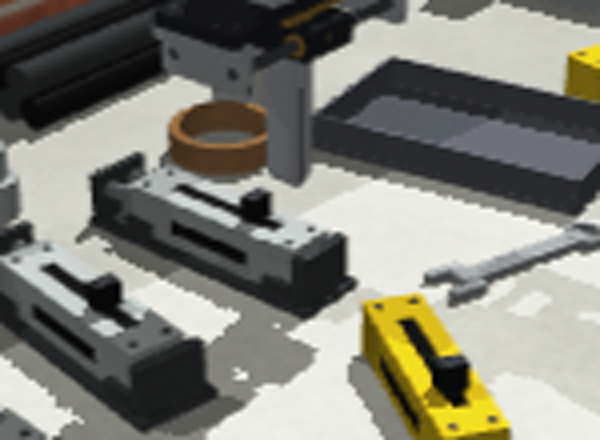

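Run:
```python
from h import *
from rig import env
for n in("side","top"):
    im=env.get_image(n);W=np.linalg.inv(im["world_from_camera"])
    for p in ([517.4,-1.6,49.8],[546.5,-1.5,61],[577,-2.5,42]):
        q=W[:3,:3]@p+W[:3,3];print(n,p,(q[0]/q[2]*im["fx"]+im["cx"]).round(1),(q[1]/q[2]*im["fy"]+im["cy"]).round(1))
    Q=cloud(im)
    if n=="side": print(Q[155:185:4,236:250:3].round(0).tolist())
```

```text
side [517.4, -1.6, 49.8] 242.2 184.9
side [546.5, -1.5, 61] 233.9 178.1
side [577, -2.5, 42] 225.8 180.7
[[[708.0, -203.0, 11.0], [516.0, 12.0, 144.0], [510.0, 8.0, 144.0], [511.0, -6.0, 139.0], [695.0, -252.0, -2.0]], [[678.0, -167.0, 18.0], [519.0, 10.0, 131.0], [509.0, 9.0, 133.0], [508.0, -2.0, 130.0], [636.0, -177.0, 28.0]], [[657.0, -141.0, 20.0], [516.0, 13.0, 121.0], [510.0, 8.0, 121.0], [508.0, -2.0, 118.0], [638.0, -179.0, 12.0]], [[645.0, -128.0, 15.0], [517.0, 12.0, 109.0], [509.0, 9.0, 110.0], [509.0, -3.0, 106.0], [637.0, -178.0, -2.0]], [[648.0, -130.0, -1.0], [518.0, 10.0, 96.0], [508.0, 10.0, 99.0], [510.0, -4.0, 93.0], [619.0, -155.0, -1.0]], [[629.0, -109.0, -0.0], [624.0, -117.0, -2.0], [511.0, 7.0, 86.0], [507.0, -1.0, 84.0], [602.0, -134.0, -2.0]], [[542.0, -6.0, 58.0], [609.0, -98.0, -3.0], [600.0, -102.0, -2.0], [588.0, -102.0, 2.0], [583.0, -110.0, 0.0]], [[540.0, -2.0, 48.0], [539.0, -14.0, 43.0], [535.0, -23.0, 40.0], [577.0, -88.0, -2.0], [570.0, -94.0, -2.0]]]
top [517.4, -1.6, 49.8] 248.3 189.4
top [546.5, -1.5, 61] 248.0 179.7
top [577, -2.5, 42] 248.2 171.4
```

View pics/top1.png

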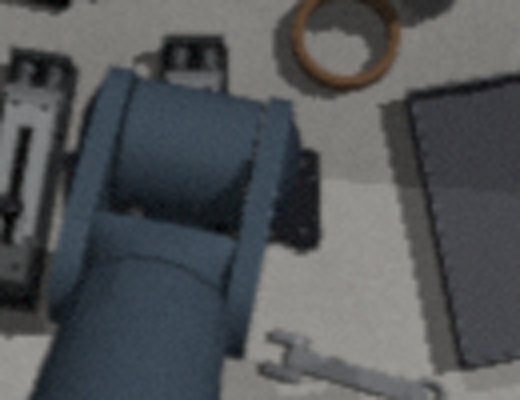

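Run:
```python
from h import *
from rig import env
im=env.get_image("side")
c=im["color"][90:210,190:290];cv2.imwrite("pics/side2.png",cv2.resize(c,None,fx=5,fy=5,interpolation=cv2.INTER_CUBIC)[...,::-1])
Q=cloud(im)
for v in range(166,192,2): print(v,Q[v,236:252:2,2].round(0))
```

```text
166 [ 17. 111. 111. 114. 111. 110.  -1.   4.]
168 [ 11. 104. 107. 109. 103. 103.  -2.  -2.]
170 [  2.  99. 100. 102.  99.  97.  -0.   1.]
172 [-1. 94. 95. 96. 93. 91. -3. -1.]
174 [-1. -1. 88. 89. 88. 83.  0. -1.]
176 [-1.  0. -1. -0. 81. -2. -2. -4.]
178 [60. -1. -2. -0. -0. -1. -3. -0.]
180 [57. -0. -1. -2. -2. -1. -4. -3.]
182 [51. 39. -0. -2.  0. -1. -0. -1.]
184 [43. 41. 40. 41. 42.  1. -2. -2.]
186 [40. 39. 41. 39. 41. 42. 42. -3.]
188 [40. 40. 41. 40. 39. 39. 40. 42.]
190 [41. 39. 41. 41. 41. 42. 36. 39.]
```

View pics/side2.png

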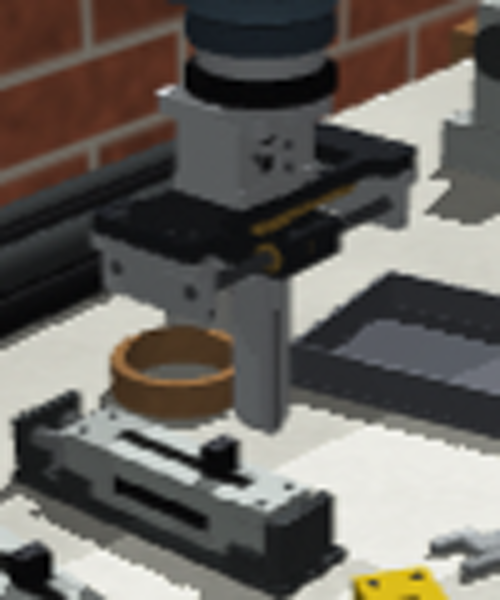

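The tip's z in the side view is about 80 mm, but the reported TCP is at 50 mm. The safe way to settle this is to creep forward. If the tip really is at 50 mm it will meet the thumb block, and otherwise it passes over.

```bash
python3 -m handwheel '[[[3,0,0,0],[6,0,0,0],[9,0,0,0],[12,0,0,0],[14.5,0,0,0],[17,0,0,0],[19.5,0,0,0],[22,0,0,0]]]' 0
python3 - <<'E'
from h import *
rel(546,-2,49,-1)
from rig import env
im=env.get_image("side")
c=im["color"][90:210,190:290];cv2.imwrite("pics/side3.png",cv2.resize(c,None,fx=5,fy=5,interpolation=cv2.INTER_CUBIC)[...,::-1])
E
```

```text
t: 3.27
position: [539.6, -1.5, 49.7]
orientation: [[1.0, -0.017, -0.0], [-0.017, -1.0, 0.001], [-0.0, -0.001, -1.0]]
contact_force: [0.3, -0.1, 0.6]
opening: 0.5
t 3.27 pos [539.6  -1.5  49.7] yaw -0.95 tilt [-0.     0.001 -1.   ] F [ 0.3 -0.1  0.6] open 0.5 q [-12.   8. 110.   0.  62.  79.]
d [6.4 0.4 0.7] turn 0.05 rows>= 1.0 0.007066481618295401
```

View pics/side3.png

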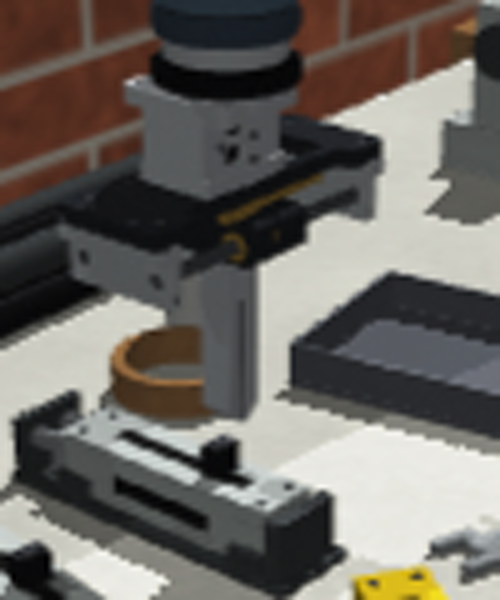

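No contact was felt, so the fingers pass above the thumb block. Next I'll measure the fingers in the image to find the true TCP offset in x, y and z.

Run:
```python
from h import *
from rig import env
im=env.get_image("side");Q=cloud(im)
s=env.get_state();print(s["position"],s["opening"])
R=Q[80:185,190:270].reshape(-1,3)
d=R-s["position"]
m=(np.abs(d[:,0])<60)&(np.abs(d[:,1])<60)&(R[:,2]>68)
for z in range(70,260,8):
    S=d[m&(abs(R[:,2]-z)<4)]
    if len(S)>3: print(z,len(S),np.percentile(S[:,0],[3,50,97]).round(0),np.percentile(S[:,1],[3,50,97]).round(0))
W=np.linalg.inv(im["world_from_camera"])
for z in(50,60,70,80):
  for dx,dy in((0,0),(-8,12),(8,12),(-8,-12)):
    q=W[:3,:3]@[539.6+dx,-1.5+dy,z]+W[:3,3];print(z,dx,dy,(q[0]/q[2]*im["fx"]+im["cx"]-190).round(1)*5,(q[1]/q[2]*im["fy"]+im["cy"]-90).round(1)*5)
```

```text
[539.75664166  -1.57834982  49.73390882] 0.3399114187405632
78 5 [-10.  -9.   5.] [-2.  1.  4.]
86 16 [-11.  -9.   2.] [-9.  4. 11.]
94 31 [-12.  -8.   7.] [-12.   9.  15.]
102 28 [-10.  -7.   6.] [-9. 10. 14.]
110 32 [-11.  -8.   8.] [-10.  10.  14.]
118 36 [-10.  -8.   9.] [-12.  10.  13.]
126 28 [-11.  -7.   9.] [-10.  10.  13.]
134 36 [-11.  -8.   8.] [-10.   9.  14.]
142 32 [-10.  -7.   8.] [-12.   9.  14.]
150 32 [-11.  -7.   7.] [-12.  11.  14.]
158 37 [-11.  -7.   8.] [-12.  10.  14.]
166 22 [-11.  -9.   7.] [-9.  9. 14.]
174 10 [-13. -11.   5.] [13. 20. 23.]
182 40 [-34. -32.   9.] [-19.  20.  24.]
190 101 [-34. -29.  -1.] [-51.  21.  56.]
198 113 [-35. -27.  -7.] [-36.  10.  35.]
206 47 [-23. -19. -16.] [-54. -10.  25.]
214 104 [-25. -22.   5.] [-60.  -6.  51.]
222 159 [-24. -16.  19.] [-58.  39.  58.]
230 102 [-23. -18.  18.] [-13.  30.  42.]
238 79 [-21. -15.  17.] [-14.  37.  42.]
246 79 [-21. -17.  16.] [-13.  33.  42.]
254 59 [-34.  -9.  19.] [-4. 39. 42.]
50 0 0 229.5 462.0
50 -8 12 226.5 474.5
50 8 12 204.0 465.5
50 -8 -12 254.5 458.0
60 0 0 229.0 445.5
60 -8 12 226.0 458.5
60 8 12 203.5 449.5
60 -8 -12 254.5 442.0
70 0 0 229.0 429.5
70 -8 12 226.0 442.0
70 8 12 203.0 433.0
70 -8 -12 254.5 425.5
80 0 0 228.5 413.0
80 -8 12 225.5 425.5
80 8 12 203.0 416.5
80 -8 -12 254.5 409.5
```

The fingers match the TCP in x and y, and the tip-to-body length of 97 mm matches too. The tip is really about 33 mm above the reported z. I'll back off, lower part of the way and re-measure.

```bash
cat >> h.py <<'E'
def tip(save=None):
    from rig import env
    im=env.get_image("side");Q=cloud(im);s=env.get_state();p=s["position"]
    d=Q-p
    # body underside & tip: vertical column of finger pixels
    m=(abs(d[...,0])<16)&(abs(d[...,1])<18)&(Q[...,2]>p[2]+10)
    W=np.linalg.inv(im["world_from_camera"])
    v,u=np.nonzero(m); 
    print("rep z",p[2].round(1),"lowest finger z",np.sort(Q[m][:,2])[:5].round(1))
    if save:
        c=im["color"];q=W[:3,:3]@p+W[:3,3];uu=int(q[0]/q[2]*im["fx"]+im["cx"]);vv=int(q[1]/q[2]*im["fy"]+im["cy"])
        u0=max(0,min(512-120,uu-60));v0=max(0,min(384-120,vv-80))
        cv2.imwrite(save,cv2.resize(c[v0:v0+120,u0:u0+120],None,fx=5,fy=5,interpolation=cv2.INTER_CUBIC)[...,::-1]);print("crop origin",u0,v0)
E
python3 -m handwheel '[[[-6,0,0,0],[-14,0,0,0],[-20,0,0,0],[-23,0,5,0],[-23,0,12,0],[-23,0,18,0],[-23,0,20,0],[-23,0,20,0],[-23,0,20,0]]]' 0
python3 - <<'E'
from h import *
tip("pics/s4.png")
rel(546,-2,17,-1)
E
```

```text
t: 4.12
position: [516.8, -1.2, 29.5]
orientation: [[1.0, -0.016, -0.001], [-0.016, -1.0, 0.001], [-0.001, -0.001, -1.0]]
contact_force: [-0.4, 0.5, 0.7]
opening: 0.6
rep z 29.7 lowest finger z [39.7 39.8 39.9 39.9 39.9]
crop origin 182 111
t 4.17 pos [517.   -1.2  29.7] yaw -0.94 tilt [-0.     0.001 -1.   ] F [ 0.6 -0.5 -1.1] open 0.1 q [-13.   7. 114.   0.  59.  78.]
d [29.   0.3 12.7] turn 0.06 rows>= 1.0 0.0077151115911521075
```

View pics/s4.png

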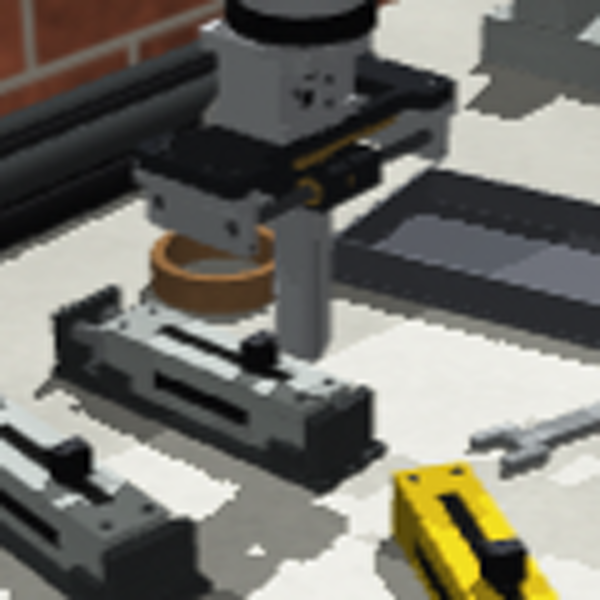

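```bash
python3 -m handwheel '[[[0,0,4,0],[0,0,8,0],[0,0,11,0],[0,0,12,0],[0,0,12,0]]]' 0
python3 - <<'E'
from h import *
tip("pics/s5.png")
rel(546,-2,17,-1)
E
```

```text
t: 4.58
position: [516.6, -1.1, 17.2]
orientation: [[1.0, -0.016, -0.001], [-0.016, -1.0, 0.001], [-0.001, -0.001, -1.0]]
contact_force: [-0.1, 0.5, -0.1]
opening: 0.9
rep z 17.5 lowest finger z [27.7 29.6 30.2 33.7 35.5]
crop origin 182 115
t 4.63 pos [516.8  -1.2  17.5] yaw -0.95 tilt [-0.001  0.001 -1.   ] F [-0.3 -1.5  0.7] open 0.6 q [-13.   8. 114.   0.  58.  78.]
d [29.2  0.3  0.5] turn 0.05 rows>= 1.0 0.007642589877966467
```

View pics/s5.png

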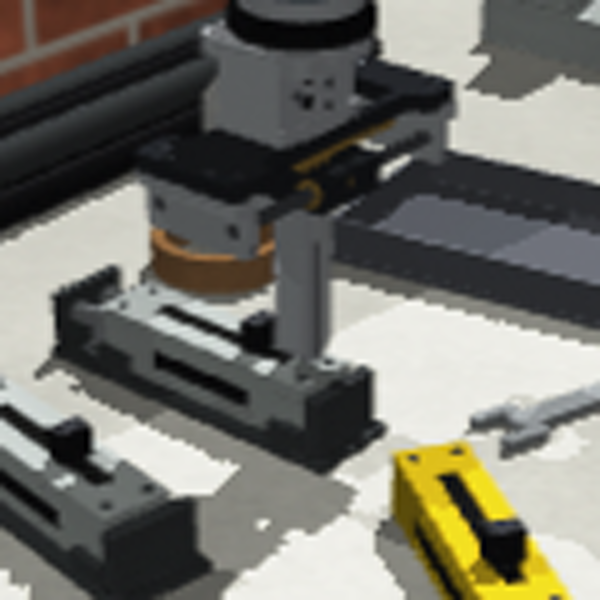

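```bash
python3 -m handwheel '[[[5,0,0,0],[10,0,0,0],[13,0,0,0],[15,0,0,0],[17.5,0,0,0],[20,0,0,0],[22.5,0,0,0],[25,0,0,0],[27.5,0,0,0],[30,0,0,0]]]' 0; python3 -c "
from h import *
tip('pics/s6.png')
rel(546,-2,17,-1)"
```

```text
t: 5.47
position: [546.8, -1.6, 17.4]
orientation: [[1.0, -0.016, -0.001], [-0.016, -1.0, 0.001], [-0.001, -0.001, -1.0]]
contact_force: [-3.6, -0.6, 2.1]
opening: 0.3
rep z 17.4 lowest finger z [28.7 33.2 36.7 37.9 38.2]
crop origin 173 111
t 5.52 pos [547.3  -1.7  17.4] yaw -0.95 tilt [-0.     0.001 -1.   ] F [-2.3 -0.9  2.6] open 0.5 q [-12.  12. 110.   0.  58.  79.]
d [-1.3  0.4  0.4] turn 0.05 rows>= 1.0 0.0069588618662071765
```

View pics/s6.png

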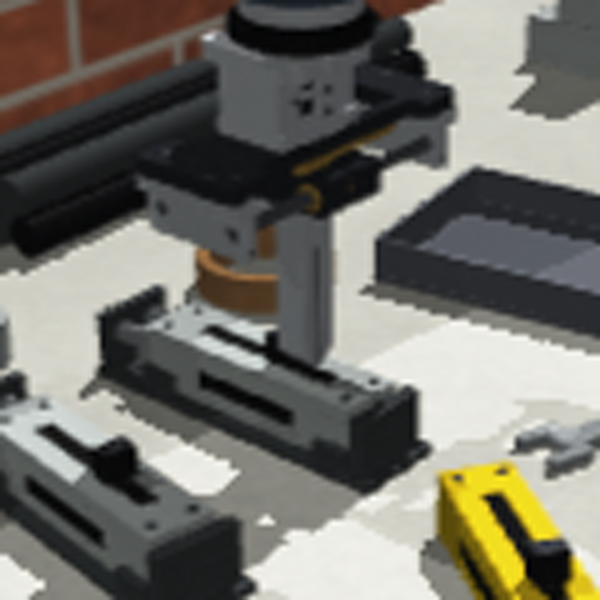

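```bash
for i in 1; do python3 -m handwheel '[[[2.5,0,0,0],[5,0,0,0],[7,0,0,0]]]' 0|grep -E 'pos|force'; done
```

```text
position: [554.3, -1.7, 17.2]
contact_force: [-3.3, 1.2, 1.6]
```

```bash
sleep 1; python3 -c "
from h import *
rel(546,-2,17,-1)"
```

```text
t 5.77 pos [554.3  -1.7  17.2] yaw -0.95 tilt [-0.001  0.002 -1.   ] F [-3.3  1.2  1.6] open 0.0 q [-12.  13. 109.   0.  58.  79.]
d [-8.3  0.5  0.2] turn 0.05 rows>= 1.0 0.007095815570749322
```

Value is about 22.5 mm, with a steady 3 N.

```bash
python3 -m handwheel '[[[2.5,0,0,0],[5,0,0,0],[6,0,0,0]]]' 0|grep -E 'pos|force'
```

```text
position: [560.7, -1.8, 17.2]
contact_force: [-3.0, -0.0, 2.0]
```

```bash
python3 -m handwheel '[[[2.5,0,0,0],[5,0,0,0],[6,0,0,0]]]' 0|grep -E 'pos|force'
```

```text
position: [567.0, -1.9, 17.1]
contact_force: [-2.6, -0.3, 2.4]
```

```bash
python3 -m handwheel '[[[3,0,0,0],[6,0,0,0],[8,0,0,0]]]' 0|grep -E 'pos|force'
```

```text
position: [575.3, -2.0, 17.1]
contact_force: [-3.7, -0.4, 2.3]
```

```bash
python3 -m handwheel '[[[3,0,0,0],[6,0,0,0],[9,0,0,0]]]' 0|grep -E 'pos|force'
```

```text
position: [584.6, -2.1, 17.1]
contact_force: [-3.2, 0.3, 1.3]
```

```bash
python3 -m handwheel '[[[2,0,0,0],[4,0,0,0],[5,0,0,0]]]' 0|grep -E 'pos|force'
```

```text
position: [589.0, -2.2, 17.1]
contact_force: [-9.7, -0.7, 7.1]
```

```bash
python3 -m handwheel '[[[1,0,0,0],[1,0,0,0]]]' 0|grep -E 'pos|force'
```

```text
position: [588.8, -2.2, 17.1]
contact_force: [-8.4, -1.4, 5.5]
```

```bash
python3 -m handwheel '[[[-3,0,0,0],[-6,0,-8,0],[-8,0,-28,0],[-10,0,-45,0],[-10,0,-45,0]]]' 0|grep -E 'pos|force'; python3 -c "
from h import *
rel(516,149.5,47,-10.1)"
```

```text
position: [582.7, -2.7, 66.7]
contact_force: [1.0, -0.2, 0.7]
t 7.6 pos [582.7  -2.7  66.7] yaw -0.93 tilt [ 0.002  0.    -1.   ] F [ 1.  -0.2  0.7] open 0.4 q [-11.  12. 104.   0.  64.  79.]
d [ -69.2 -151.1   19.6] turn 9.17 rows>= 5.0 1.281310268348972
```

```bash
python3 -m handwheel '[[[-14,-30,0,3],[-28,-60,0,7],[-42,-90,5,9.2],[-56,-120,10,9.2],[-66,-142,16,9.2],[-69,-151,20,9.2],[-69,-151,20,9.2],[-69,-151,20,9.2]]]' 0|grep -E 'pos|force'
python3 - <<'E'
from h import *
from rig import env
rel(516,149.5,17.3,-10.1)
im=env.get_image("top");Q=cloud(im);W=np.linalg.inv(im["world_from_camera"])
R=Q[134:208,225:275].reshape(-1,3);S=R[(R[:,2]>55)&(R[:,2]<66)];print(len(S),S.mean(0),cv2.minAreaRect(S[:,:2].astype(np.float32)))
cv2.imwrite("pics/t7.png",cv2.resize(im["color"][130:230,140:300],None,fx=4,fy=4,interpolation=cv2.INTER_CUBIC)[...,::-1])
tip("pics/s7.png")
E
```

```text
position: [516.6, 149.1, 46.4]
contact_force: [0.6, 0.5, 0.5]
t 8.27 pos [516.6 149.1  46.4] yaw -10.09 tilt [ 0.003  0.    -1.   ] F [0.6 0.5 0.5] open 0.4 q [  4.   8. 111.  -0.  61. 104.]
d [-0.8 -0.3 29.1] turn 0.01 rows>= 1.0 0.0010131668462842623
26 [604.6098842   -1.17045696  60.46551047] ((603.9389038085938, -1.140584945678711), (15.935187339782715, 12.724431991577148), 87.96912384033203)
rep z 47.0 lowest finger z [75.2 77.  79.6 79.7 79.9]
crop origin 143 129
```

View pics/s7.png

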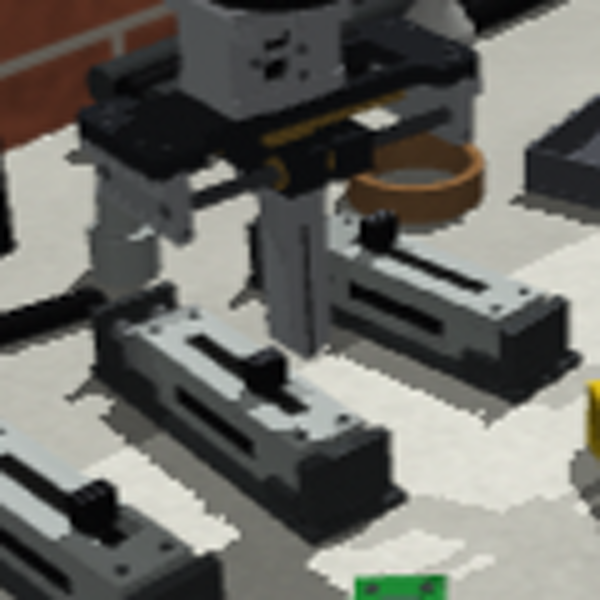

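View pics/t7.png

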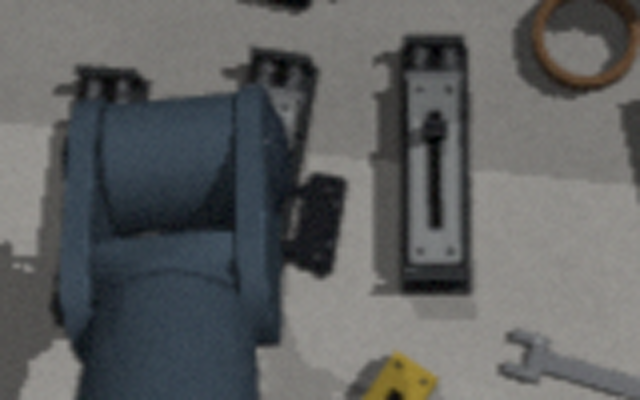

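The side view shows the third slide's carriage moved out (thumb at x≈604, up 57.7 mm, at the slot end). The fingers are behind the second slide's thumb. Next I descend and push.

```bash
python3 -m handwheel '[[[0,0,8,0],[0,0,18,0],[0,0,26,0],[0,0,29,0],[0,0,29,0],[4,0,29,0],[9,0,29,0],[12,0,29,0],[14.5,0,29,0],[17,0,29,0]]]' 0|grep -E 'pos|force'
```

```text
position: [534.4, 145.4, 18.4]
contact_force: [-2.0, 0.8, 1.4]
```

```bash
python3 -m handwheel '[[[2.5,0,0,0],[5,0,0,0],[6,0,0,0]]]' 0|grep -E 'pos|force'
```

```text
position: [540.4, 144.3, 18.3]
contact_force: [-3.0, -0.2, 1.3]
```

```bash
python3 -m handwheel '[[[2.5,0,0,0],[5,0,0,0]]]' 0|grep -E 'pos|force'
```

```text
position: [545.3, 143.5, 18.3]
contact_force: [-2.0, 0.8, 0.3]
```

```bash
python3 -m handwheel '[[[2.5,0,0,0],[5,0,0,0]]]' 0|grep -E 'pos|force'
```

```text
position: [550.4, 142.5, 18.2]
contact_force: [-2.3, -0.6, -0.5]
```

```bash
python3 -m handwheel '[[[2.5,0,0,0],[5,0,0,0]]]' 0|grep -E 'pos|force'
```

```text
position: [555.6, 141.5, 18.3]
contact_force: [-3.0, 0.2, 1.2]
```

```bash
python3 -m handwheel '[[[2.5,0,0,0],[5,0,0,0],[6,0,0,0]]]' 0|grep -E 'pos|force'
```

```text
position: [561.9, 140.4, 18.3]
contact_force: [-1.2, -0.0, 1.6]
```

```bash
python3 -m handwheel '[[[3,0,0,0],[6,0,0,0],[8,0,0,0]]]' 0|grep -E 'pos|force'
```

```text
position: [570.0, 138.9, 18.2]
contact_force: [-1.9, 0.9, -0.6]
```

```bash
python3 -m handwheel '[[[2.5,0,0,0],[5,0,0,0],[6,0,0,0]]]' 0|grep -E 'pos|force'
```

```text
position: [576.3, 137.7, 18.1]
contact_force: [-2.3, 1.0, 1.3]
```

```bash
python3 -m handwheel '[[[2,0,0,0],[4,0,0,0],[4,0,0,0]]]' 0|grep -E 'pos|force'
```

```text
position: [579.9, 137.0, 18.1]
contact_force: [-3.7, 0.1, 2.6]
```

```bash
python3 -m handwheel '[[[2,0,0,0],[3,0,0,0],[3,0,0,0]]]' 0|grep -E 'pos|force'
```

```text
position: [580.4, 137.0, 18.1]
contact_force: [-11.4, 0.9, 8.6]
```

```bash
python3 -m handwheel '[[[-3,0,0,0],[-6,0,-8,0],[-8,0,-25,0],[-10,0,-40,0],[-10,0,-40,0]]]' 0|grep -E 'pos|force'; python3 -c "
from h import *
rel(494,277.1,47,-4.9)"
```

```text
position: [573.9, 138.9, 62.2]
contact_force: [0.6, 0.7, 1.1]
t 11.62 pos [573.9 138.9  62.2] yaw -10.2 tilt [ 0.003  0.001 -1.   ] F [0.6 0.7 1.1] open 0.4 q [  3.  13. 103.   0.  64. 103.]
d [-103.2 -121.8   15.2] turn -5.3 rows>= 4.0 0.7401905540262208
```

```bash
python3 -m handwheel '[[[-20,-24,0,-2],[-44,-52,0,-4],[-66,-78,4,-5.3],[-86,-102,9,-5.3],[-98,-116,13,-5.3],[-103,-122,15,-5.3],[-103,-122,15,-5.3],[-103,-122,15,-5.3]]]' 0|grep -E 'pos|force'
python3 - <<'E'
from h import *
from rig import env
rel(494,277.1,17.8,-4.9)
tip("pics/s8.png")
E
```

```text
position: [494.8, 276.9, 47.1]
contact_force: [1.0, 0.8, 0.0]
t 12.28 pos [494.8 276.9  47.1] yaw -4.88 tilt [ 0.003  0.001 -1.   ] F [1.  0.8 0. ] open 0.4 q [ 18.  12. 107.  -0.  62. 113.]
d [-0.9 -0.1 29.3] turn 0.02 rows>= 1.0 0.0023466145637870708
rep z 47.4 lowest finger z [76.9 77.5 79.  79.3 79.4]
crop origin 109 156
```

View pics/s8.png

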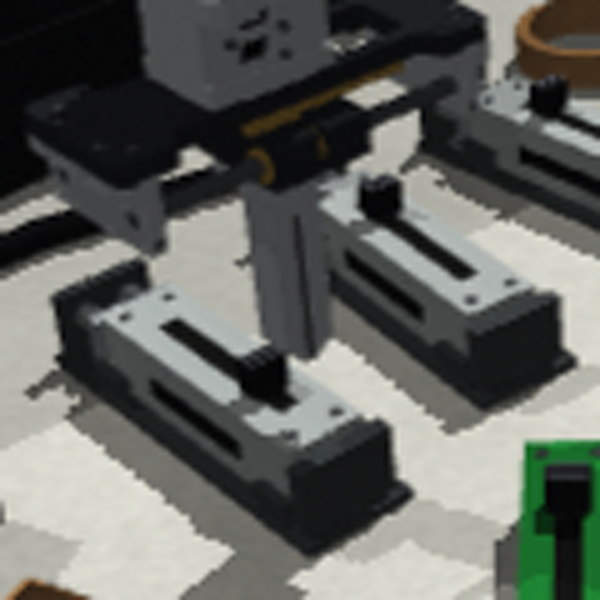

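```bash
python3 -m handwheel '[[[0,0,8,0],[0,0,18,0],[0,0,26,0],[0,0,29,0],[0,0,29,0],[4,0,29,0],[8,0,29,0],[11,0,29,0],[13.5,0,29,0],[16,0,29,0]]]' 0|grep -E 'pos|force'
```

```text
position: [511.6, 275.3, 18.8]
contact_force: [-1.6, 0.2, 1.9]
```

```bash
python3 -m handwheel '[[[2.5,0,0,0],[5,0,0,0],[7.5,0,0,0],[10,0,0,0],[12,0,0,0]]]' 0|grep -E 'pos|force'
```

```text
position: [523.8, 274.2, 18.8]
contact_force: [-0.9, -0.5, 1.7]
```

```bash
python3 -m handwheel '[[[2,0,0,0],[4,0,0,0]]]' 0|grep -E 'pos|force'
```

```text
position: [528.0, 273.8, 18.8]
contact_force: [-1.6, 0.1, 0.2]
```

```bash
python3 -m handwheel '[[[2,0,0,0],[4,0,0,0]]]' 0|grep -E 'pos|force'
```

```text
position: [532.1, 273.4, 18.8]
contact_force: [-1.1, -0.7, 0.4]
```

```bash
python3 -m handwheel '[[[2,0,0,0],[4,0,0,0]]]' 0|grep -E 'pos|force'
```

```text
position: [536.3, 273.0, 18.8]
contact_force: [-2.3, -0.4, 1.3]
```

```bash
python3 -m handwheel '[[[2,0,0,0],[3,0,0,0]]]' 0|grep -E 'pos|force'
```

```text
position: [536.7, 273.0, 18.7]
contact_force: [-12.0, 0.1, 9.3]
```

The first slide stops hard: force jumps to 12 N at about 27 mm. So slide 1, the leftmost in the top view at about (165,180), is the one that binds. I'll retract, rise and open.

```bash
python3 -m handwheel '[[[-3,0,0,0],[-6,0,-8,0],[-6,0,-28,0],[-4,0,-52,0],[-2,0,-70,0],[0,0,-75,0],[0,0,-75,0]]]' 0|grep -E 'pos|force'
python3 - <<'E'
from h import *
from rig import env
rel(557.5,271.5,60,-5)
im=env.get_image("side");Q=cloud(im)
W=np.linalg.inv(im["world_from_camera"])
cv2.imwrite("pics/s9.png",cv2.resize(im["color"][120:260,90:260],None,fx=4,fy=4,interpolation=cv2.INTER_CUBIC)[...,::-1])
R=Q[170:262,115:205].reshape(-1,3);S=R[(R[:,2]>54)&(R[:,2]<64)&(R[:,1]>240)]
print(len(S),cv2.minAreaRect(S[:,:2].astype(np.float32)))
E
```

```text
position: [539.0, 273.3, 96.2]
contact_force: [-0.4, 0.2, -0.6]
t 14.83 pos [539.  273.3  96.2] yaw -4.97 tilt [ 0.002  0.002 -1.   ] F [-0.4  0.2 -0.6] open 0.5 q [ 16.  13. 100.   0.  68. 111.]
d [18.5  0.3 36.3] turn 0.03 rows>= 1.0 0.0047968627105831295
51 ((550.2333984375, 272.0892333984375), (19.96090316772461, 13.43186092376709), 81.77587890625)
```

View pics/s9.png

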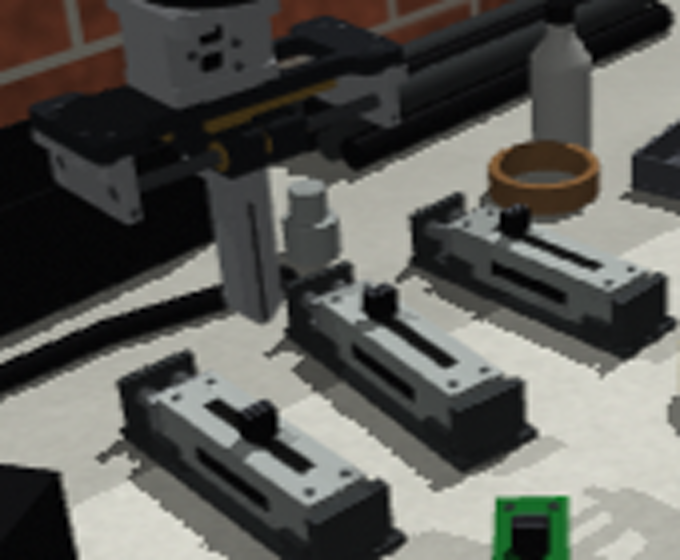

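```bash
python3 -m handwheel '[[[6,0,10,0],[14,0,30,0],[18,0,50,0],[18,0,62,0],[18,0,66,0],[18,0,66,0],[18,0,66,0]]]' 80
python3 - <<'E'
from h import *
from rig import env
rel(557,271.5,-18,-5)
im=env.get_image("side")
cv2.imwrite("pics/s10.png",cv2.resize(im["color"][120:260,90:260],None,fx=4,fy=4,interpolation=cv2.INTER_CUBIC)[...,::-1])
E
```

```text
t: 15.47
position: [555.2, 271.5, 28.0]
orientation: [[0.996, -0.087, -0.002], [-0.087, -0.996, 0.001], [-0.002, -0.001, -1.0]]
contact_force: [0.4, 0.5, 0.2]
opening: 44.0
t 15.47 pos [555.2 271.5  28. ] yaw -4.96 tilt [-0.002  0.001 -1.   ] F [0.4 0.5 0.2] open 44.0 q [ 16.  20.  99.   0.  62. 110.]
d [ 1.9 -0.1 46. ] turn 0.04 rows>= 2.0 0.004919335148754622
```

View pics/s10.png

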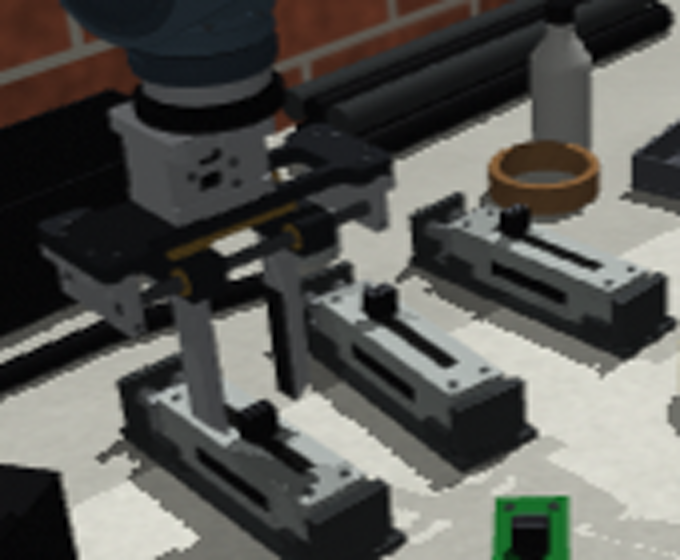

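```bash
python3 -m handwheel '[[[2,0,0,0],[2,0,0,0],[2,0,0,0],[2,0,0,0],[2,0,0,0],[2,0,6,0],[2,0,12,0],[2,0,15,0],[2,0,15,0]]]' 80
python3 - <<'E'
from h import *
from rig import env
rel(557,271.5,-18,-5)
im=env.get_image("side")
cv2.imwrite("pics/s11.png",cv2.resize(im["color"][120:260,90:260],None,fx=4,fy=4,interpolation=cv2.INTER_CUBIC)[...,::-1])
E
```

```text
t: 16.27
position: [556.7, 271.2, 12.3]
orientation: [[0.996, -0.086, -0.003], [-0.086, -0.996, 0.001], [-0.003, -0.0, -1.0]]
contact_force: [0.7, 1.1, -0.4]
opening: 80.2
t 16.27 pos [556.7 271.2  12.3] yaw -4.96 tilt [-0.003  0.001 -1.   ] F [ 0.7  1.1 -0.4] open 80.2 q [ 15.  21.  99.   0.  60. 110.]
d [ 0.4 -0.3 30.3] turn 0.04 rows>= 1.0 0.005437128695466951
```

View pics/s11.png

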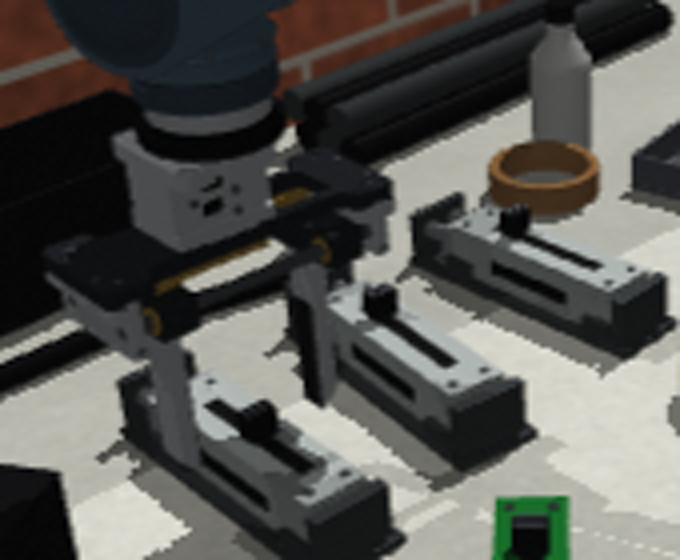

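```bash
python3 -m handwheel '[[[0,0,8,0],[0,0,16,0],[0,0,21,0],[0,0,24,0],[0,0,24,0]]]' 80|grep -E 'pos|force'
python3 - <<'E'
from h import *
from rig import env
rel(557,271.5,-18,-5)
im=env.get_image("side")
cv2.imwrite("pics/s12.png",cv2.resize(im["color"][150:260,100:220],None,fx=5,fy=5,interpolation=cv2.INTER_CUBIC)[...,::-1])
W=np.linalg.inv(im["world_from_camera"]);s=env.get_state();p=s["position"];R=s["orientation"]
for z in(10,16,22,28):
  for dx,dy in((-8,-40),(8,-40),(-8,-52),(8,40),(-8,40)):
    g=p+R@[dx,dy,0];g[2]=z
    q=W[:3,:3]@g+W[:3,3];print(z,dx,dy,((q[0]/q[2]*im["fx"]+im["cx"]-100)*5).round(0),((q[1]/q[2]*im["fy"]+im["cy"]-150)*5).round(0))
E
```

```text
position: [556.1, 271.1, -12.5]
contact_force: [0.5, -0.2, -0.6]
t 16.73 pos [556.1 271.1 -12.5] yaw -4.97 tilt [-0.005  0.    -1.   ] F [ 0.5 -0.2 -0.6] open 80.0 q [ 15.  23.  99.   0.  58. 110.]
d [ 0.9 -0.5  5.5] turn 0.03 rows>= 1.0 0.004840848340950805
10 -8 -40 212.0 491.0
10 8 -40 192.0 476.0
10 -8 -52 189.0 503.0
10 8 40 336.0 401.0
10 -8 40 356.0 415.0
16 -8 -40 210.0 480.0
16 8 -40 191.0 465.0
16 -8 -52 187.0 492.0
16 8 40 335.0 391.0
16 -8 40 355.0 405.0
22 -8 -40 209.0 470.0
22 8 -40 189.0 454.0
22 -8 -52 186.0 482.0
22 8 40 333.0 381.0
22 -8 40 354.0 394.0
28 -8 -40 207.0 459.0
28 8 -40 187.0 444.0
28 -8 -52 184.0 471.0
28 8 40 332.0 370.0
28 -8 40 353.0 384.0
```

View pics/s12.png

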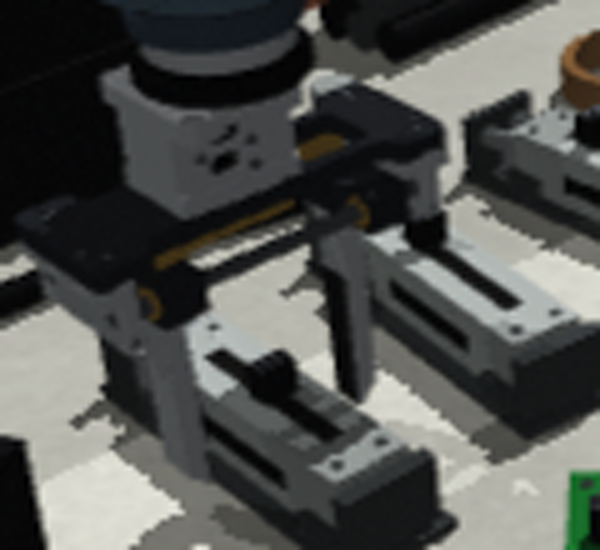

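```bash
python3 -m handwheel '[[[0.5,0,3,0],[1,0,6,0],[1,0,6,0],[1,0,6,0],[1,0,6,0],[1,0,6,0],[1,0,6,0],[1,0,6,0],[1,0,6,0],[1,0,6,0]]]' 30
```

```text
t: 17.62
position: [557.7, 271.1, -17.6]
orientation: [[0.996, -0.087, -0.003], [-0.087, -0.996, 0.001], [-0.003, -0.0, -1.0]]
contact_force: [-1.0, -1.6, 1.1]
opening: 39.7
```

```bash
python3 -m handwheel '[[[0,0,0,0],[0,0,0,0],[0,0,0,0]]]' 30
```

```text
t: 17.87
position: [557.7, 271.1, -17.6]
orientation: [[0.996, -0.087, -0.003], [-0.087, -0.996, 0.001], [-0.003, -0.0, -1.0]]
contact_force: [0.6, -0.9, 0.2]
opening: 39.8
```

```bash
python3 -m handwheel '[[[0,0,-4,0],[0,0,-10,0],[0,0,-20,0],[0,0,-32,0],[0,0,-46,0],[0,0,-62,0],[0,0,-80,0],[0,0,-96,0],[0,0,-106,0],[0,0,-110,0]]]' 30
python3 - <<'E'
from h import *
from rig import env
rel(538,-264,92,9)
im=env.get_image("side")
cv2.imwrite("pics/s13.png",cv2.resize(im["color"][80:260,60:280],None,fx=3.5,fy=3.3,interpolation=cv2.INTER_CUBIC)[...,::-1])
E
```

```text
t: 18.7
position: [559.7, 271.5, 95.8]
orientation: [[0.996, -0.087, 0.001], [-0.087, -0.996, 0.002], [0.001, -0.002, -1.0]]
contact_force: [1.8, 1.1, -7.7]
opening: 39.5
t 18.7 pos [559.7 271.5  95.8] yaw -4.96 tilt [ 0.001  0.002 -1.   ] F [ 1.8  1.1 -7.7] open 39.5 q [ 15.  15.  97.   0.  68. 110.]
d [ 24.7 535.4   2.7] turn -13.96 rows>= 13.0 1.950099667579139
```

View pics/s13.png

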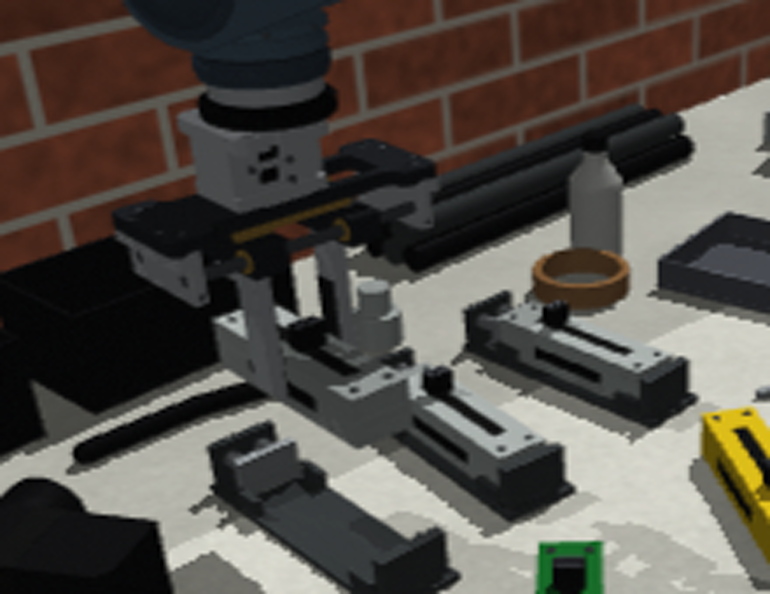

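The slide is held and level (7.7 N), with its cradle left empty. Next I carry it to the tray.

```bash
python3 -m handwheel '[[[1,10,0,0],[2,30,0,-1],[3,58,0,-3],[5,90,0,-5],[6,122,0,-7],[8,154,0,-9],[9,186,0,-11],[10,218,0,-13],[11,250,0,-14],[13,280,0,-14]]]' 30|grep -E 'pos|force|open'; python3 -c "
from h import *
rel(538,-264,92,9)"
```

```text
position: [546.4, -10.7, 93.5]
contact_force: [1.6, -0.1, -8.3]
opening: 40.1
t 19.58 pos [546.4 -10.7  93.5] yaw 9.05 tilt [-0.002  0.002 -1.   ] F [ 1.6 -0.1 -8.3] open 40.1 q [-13.   5. 108.   0.  67.  68.]
d [-48.2 248.8   1.1] turn 0.05 rows>= 7.0 0.006763713558624859
```

```bash
python3 -m handwheel '[[[-6,32,0,0],[-13,66,0,0],[-20,102,0,0],[-27,138,0,0],[-33,172,0,0],[-39,204,0,0],[-44,230,0,0],[-47,244,0,0],[-48,249,0,0],[-48,249,0,0]]]' 30|grep -E 'pos|force|open'
python3 - <<'E'
from h import *
from rig import env
rel(538,-264,92,9)
for n in("side","top"):
    im=env.get_image(n)
    c=im["color"][40:240,200:400] if n=="side" else im["color"][120:250,250:400]
    cv2.imwrite(f"pics/{n}14.png",cv2.resize(c,None,fx=2.9,fy=2.9,interpolation=cv2.INTER_CUBIC)[...,::-1])
E
```

```text
position: [537.3, -264.7, 92.1]
contact_force: [0.7, 1.0, -8.6]
opening: 39.6
t 20.42 pos [ 537.3 -264.7   92.1] yaw 8.94 tilt [-0.003  0.003 -1.   ] F [ 0.7  1.  -8.6] open 39.6 q [-37.  12. 100.   0.  68.  44.]
d [ 0.9 -0.6  0.1] turn -0.06 rows>= 1.0 0.007728384851667932
```

View pics/side14.png

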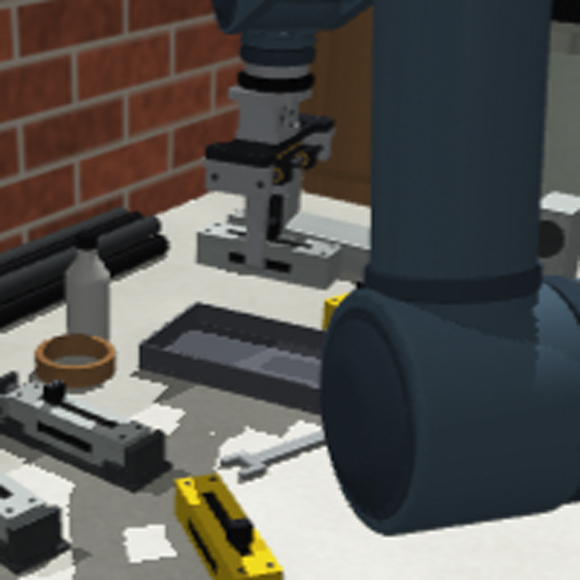

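View pics/top14.png

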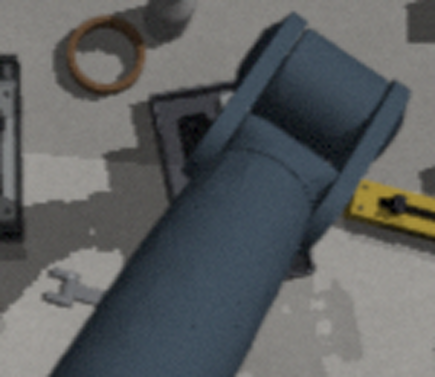

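Run:
```python
from h import *
from rig import env
im=env.get_image("side");Q=cloud(im)
R=Q[110:142,264:322].reshape(-1,3)
S=R[(R[:,2]>145)&(R[:,2]<162)&(abs(R[:,0]-538)<120)&(abs(R[:,1]+264)<80)]
print(len(S),np.median(S[:,2]),np.percentile(S,[2,98],axis=0).round(0),cv2.minAreaRect(S[:,:2].astype(np.float32)))
for z in range(90,175,6):
    m=abs(R[:,2]-z)<3; m&=(abs(R[:,0]-538)<120)&(abs(R[:,1]+264)<80)
    print(z,m.sum(),R[m].mean(0).round(0) if m.any() else "")
```

```text
304 150.16394617082304 [[ 461. -292.  146.]
 [ 602. -230.  160.]] ((533.6556396484375, -263.59918212890625), (152.8275909423828, 65.62211608886719), 18.11339569091797)
90 0 
96 0 
102 0 
108 0 
114 35 [ 522. -247.  116.]
120 96 [ 527. -246.  120.]
126 82 [ 517. -247.  126.]
132 90 [ 528. -244.  132.]
138 96 [ 522. -246.  138.]
144 93 [ 520. -246.  144.]
150 240 [ 527. -259.  150.]
156 28 [ 530. -249.  156.]
162 27 [ 529. -253.  162.]
168 39 [ 532. -259.  168.]
174 28 [ 534. -259.  174.]
```

```bash
python3 -m handwheel '[[[1,0,8,0],[1,0,20,0],[1,0,34,0],[1,0,48,0],[1,0,62,0],[1,0,76,0],[1,0,86,0],[1,0,93,0],[1,0,96,0],[1,0,96,0]]]' 30|grep -E 'pos|force|open'
```

```text
position: [538.2, -261.9, -4.4]
contact_force: [-0.8, 0.3, -8.5]
opening: 39.6
```

```bash
python3 -m handwheel '[[[0,0,2,0],[0,0,4,0],[0,0,6,0],[0,0,7,0],[0,0,7,0]]]' 30|grep -E 'pos|force|open'
```

```text
position: [538.1, -261.8, -11.4]
contact_force: [-0.3, -0.1, -8.6]
opening: 39.6
```

```bash
python3 -m handwheel '[[[0,0,1,0],[0,0,2,0],[0,0,3,0],[0,0,3,0]]]' 30|grep -E 'pos|force|open'
```

```text
position: [537.9, -261.7, -14.7]
contact_force: [1.0, 1.0, -9.8]
opening: 39.6
```

```bash
python3 -m handwheel '[[[0,0,1,0],[0,0,2,0],[0,0,3,0],[0,0,3,0]]]' 30|grep -E 'pos|force|open'
```

```text
position: [537.7, -261.6, -18.0]
contact_force: [-0.6, 1.0, -8.5]
opening: 39.8
```

```bash
python3 -m handwheel '[[[0,0,1,0],[0,0,2,0],[0,0,2,0]]]' 30|grep -E 'pos|force|open'
```

```text
position: [537.9, -261.6, -19.5]
contact_force: [-1.1, 0.8, -3.9]
opening: 39.9
```

```bash
python3 -m handwheel '[[[0,0,1,0],[0,0,1,0]]]' 30|grep -E 'pos|force|open'; python3 -m handwheel '[[[0,0,0,0],[0,0,0,0],[0,0,0,0],[0,0,0,0],[0,0,0,0],[0,0,0,0]]]' 66|grep -E 'pos|force|open'
```

```text
position: [537.8, -261.6, -19.5]
contact_force: [-5.2, 3.6, 1.1]
opening: 39.6
position: [538.1, -261.9, -19.3]
contact_force: [-0.5, -0.3, -0.2]
opening: 65.8
```

```bash
python3 -c "
from h import *
tip('pics/s15.png')"
```

```text
rep z -19.4 lowest finger z [ 5.2  9.6 16.6 18.8 28.2]
crop origin 227 91
```

View pics/s15.png

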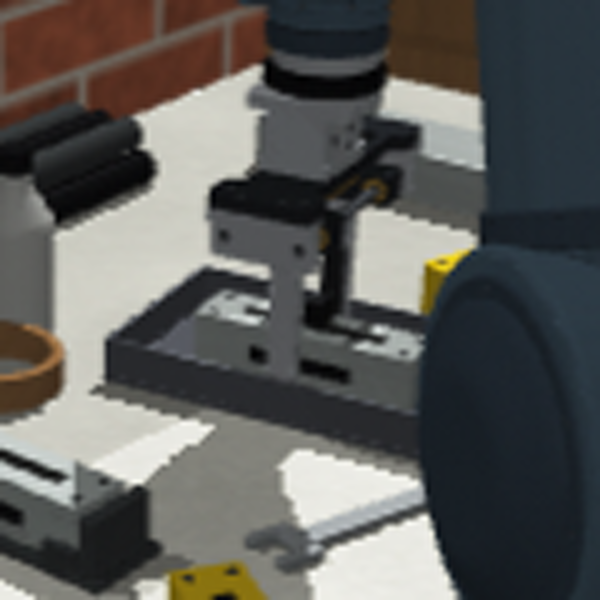

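The slide is on the tray floor and the fingers are clear of it. I'll rise straight up, then move aside so the top camera can see.

```bash
python3 -m handwheel '[[[0,0,-6,0],[0,0,-16,0],[0,0,-32,0],[0,0,-56,0],[0,0,-84,0],[0,0,-112,0],[0,0,-135,0],[0,0,-148,0],[0,0,-150,0],[0,0,-150,0]]]' 66|grep -E 'pos|force|open'; python3 -m handwheel '[[[-10,10,0,0],[-35,35,0,0],[-60,60,0,0],[-85,85,0,0],[-110,110,0,0],[-135,135,0,0],[-160,160,0,0],[-180,180,0,0],[-190,190,0,0],[-190,190,0,0]]]' 66|grep -E 'pos|force|open'
python3 - <<'E'
from h import *
from rig import env
for n in("top","side"):
    im=env.get_image(n);np.savez(f"{n}F.npz",**im)
    cv2.imwrite(f"pics/{n}16.png",cv2.resize(im["color"],None,fx=1.5,fy=1.5)[...,::-1])
E
```

```text
position: [539.1, -262.7, 131.4]
contact_force: [0.3, 0.5, 0.0]
opening: 65.8
position: [379.0, -481.9, 129.5]
contact_force: [1.0, 0.4, -0.7]
opening: 66.2
```

View pics/top16.png

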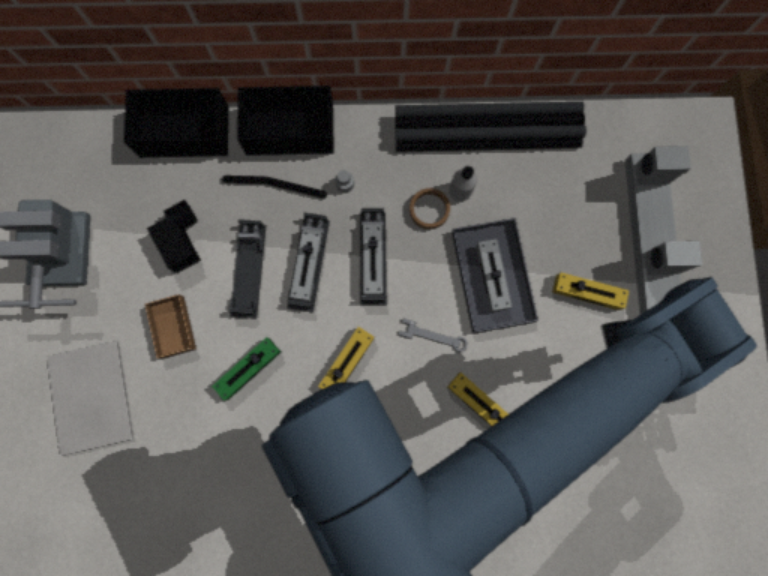

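View pics/side16.png

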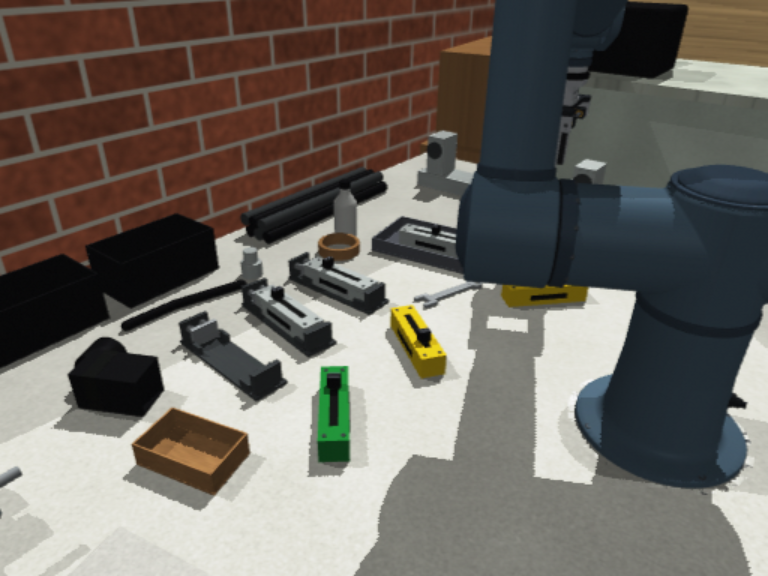

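The top view shows slide 1 lying in the middle of the tray at (494,275). The other two are in their cradles with the thumbs at the far slot ends, at (307,246) and (373,242). A numeric check comes before handing in.

Run:
```python
from h import *
from rig import env
im=dict(np.load("topF.npz"));Q=cloud(im);g=im["color"].astype(int).min(-1)
for name,(u0,v0,u1,v1),(zl,zh) in (("s2",(188,138,222,212),(37,46)),("s3",(236,134,262,208),(37,46)),("tray",(308,148,350,215),(34,46))):
    R=Q[v0:v1,u0:u1].reshape(-1,3);G=g[v0:v1,u0:u1].ravel()
    S=R[(R[:,2]>zl)&(R[:,2]<zh)&(G>90)];r=cv2.minAreaRect(S[:,:2].astype(np.float32))
    T=R[(R[:,2]>52)&(R[:,2]<66)];t=cv2.minAreaRect(T[:,:2].astype(np.float32))[0]
    print(name,len(S),np.round(r[0],1),np.round(r[1],1),round(r[2],1),"z",np.median(S[:,2]).round(1),"thumb",np.round(t,1),"offset",np.hypot(t[0]-r[0][0],t[1]-r[0][1]).round(1))
    A=np.c_[S[:,:2],np.ones(len(S))];print("  tilt",np.linalg.lstsq(A,S[:,2],rcond=None)[0][:2].round(3))
s=env.get_state();print(s["t"],s["contact_force"])
```

```text
s2 397 [569.9 140.6] [ 40.8 155.6] 78.7 z 41.4 thumb [595.8 135.4] offset 26.4
  tilt [-0.    -0.007]
s3 362 [578.   -1.7] [ 38.8 155.5] 88.6 z 41.2 thumb [604.1  -1.1] offset 26.2
  tilt [0.001 0.   ]
tray 389 [ 535.4 -261.7] [149.2  39.9] 9.1 z 39.4 thumb [ 532.6 -259.9] offset 3.4
  tilt [0.002 0.007]
25.2167 [ 0.63252178 -0.31162019 -0.18508348]
```

```bash
python3 -c "
from rig import env
print(env.close_job(), env.get_state()['t'])"
```

```text
the job is handed in; nothing more can be done
the job is handed in; nothing more can be done
```

I ran all three carriages out at about 3 cm/s. The left-hand slide in the top view binds, and it is now in the reject tray. The job was handed in after about 25 s of the 64 s allowed. No verdict was reported.

| Slide (top view) | Feel | Result |
|---|---|---|
| Middle | 1 to 4 N along the travel, rising to 11 N only at the far stop | Sound, left in its cradle with the carriage out |
| Right | about 3 N along the travel, rising to 10 N only at the far stop | Sound, left in its cradle with the carriage out |
| Left | 1 to 2 N, then a jump to 12 N at about 27 mm | Binds; lifted out, lowered until the tray floor took its weight, then released |

**Last checks that agreed:**
- The rejected slide lies flat, about 3 mm from the tray's middle, with its top at z ≈ 39 mm and tilt under 0.01 rad.
- The sound slides moved less than 2 mm in the images.
- The arm touches nothing, and no bystander looks moved in the last pictures (judged by eye, not measured).

**Checks that disagreed:**
- **Tool height:** the reported height read about 32 mm lower than the fingers really were. I found this with the side camera and a first pass that went over the thumb block without contact, and allowed for it from then on.
- **Carriage position:** the last image puts both sound carriages at about 56 mm instead of 60. The same measurement read about 5 mm low on the left slide at the start, and I felt both hard stops, so I take them as fully out.

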